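# Shut and lock the small-parts drawers

### The arm

A 6-joint arm with a two-finger parallel gripper is mounted at the origin on the work surface. World frame = base frame: x ahead of the robot, y to its left, z up, the work surface at z = 0. Lengths are in m, angles in rad, forces in N, time in s.
With the tool pointing down it reaches from about 0.225 to 0.875 m from the base axis. Payload 3.4 kg.
Tool frame: the origin (TCP) lies between the finger pads; the fingertips stand 8 mm ahead of it and the grasp point (between the pads) lies 11 mm behind it; z points along the fingers, y is the line along which they close (so a half turn about z gives the same grasp; the last joint's range is limited). The gripper opens to 85 mm and grips with 20 to 120 N. Pads are 22 mm wide; open, the fingers measure 114 mm over their backs; the gripper's body (76 mm by 85 mm) begins 54 mm behind the grasp point. The pads swing forward as they close: fully open they stand 13 mm farther back than shut.
Start: joints at [-1.363, 0.276, 1.505, -0, 1.361, -0.121], TCP at [0.186, -0.544, 0.239] pointing down, gripper open.
Joint ranges: [-2.89, 2.89], [-0.75, 2.08], [0.22, 2.7], [-1.18, 4.32], [0.11, 2.71], [-2.7, 2.7]. Speed limits (rad/s): [2.57, 2.57, 3.14, 3.14, 3.14, 3.14].

### API

Orientations are given as a unit quaternion [w, x, y, z].
In Python, from rig import manip gives the robot as it stands.
- The arm moves only by the tool move_arm, never from a script. Its argument "deltas" is a list that holds one entry, the list of rows, each a list of 5 numbers: the shift along the tool's x, y, z normalised to -1 to 1, where 1 is 80 cm, then the turn about the tool's z normalised to -1 to 1, where 1 is 120 degrees, then the closure, from -1 (fully open) to 1 (shut). In form: [[[tx, ty, tz, twist, grip], ...]]. A call has 1 to 12 rows; each row is the pose to reach, as a shift and turn from the pose commanded when the call began, along the tool's axes at that moment; what a row does not reach only later rows make up. A row lasts 1/10 s, in which the tool goes at most 50 mm and 8.59 degrees, less where a joint would pass 70% of its speed; a pose out of reach is approached as far as the arm can. A call with a number of a shift or a turn outside -1 to 1 is refused whole. A call with a gripper value outside its range is refused whole. The fingers move at their own pace and stop on an object; "squeeze" is the grip in N (left out, the last holds). Time passes only in rows, so rows that repeat a pose let the fingers close. It gives the time, the measured TCP pose, the force, the opening and the grip force at its end, in the units of the state.
- manip.get_state(): the state, without advancing time (a new reading comes with each control period).
- manip.get_image(name): name is "scene" or "top" or "wrist"; returns the picture (384x512x3 uint8, red, green, blue); there is no depth.
- manip.camera_params(name): a dict with "fx", "fy", "cx", "cy" (pixels), "R" (3x3) and "t" (3): a world point X has camera coordinates R X + t; the wrist camera has in their place "tool_from_camera" (4x4, takes a point from camera to tool coordinates, whose origin is the TCP and whose axes are the flange's). Camera axes: x right, y down, z forward; pixel columns grow to the right and rows downward; lengths in m; the calibration is good to about 2 mm. A picture is of the moment at which its call begins: read the wrist's pose just before it. camera_params takes no time and is no camera call.
- manip.sign_off(): hands the job in; it is judged then, once.
The state is a dict: "clock": time; "qpos": joint angles; "qd": joint speeds; "effort": joint torques, N m; "position": TCP position; "ee_rot": TCP orientation; "contact_force": force on the tool from outside, world axes, zero at the start; "moment": the same for the moment, N m; "width": finger opening in m; "gripper_force": force on a finger pad.
Only numpy, scipy, OpenCV 4.12 (cv2) and the standard library are available. Lean on these libraries where they do the work, as an engineer would, in place of code of your own. Each camera call takes 0.05 s, during which the arm holds its last target. There are 200 camera calls.

### The job

Gently push both open drawers of the small-parts cabinet fully home with your fingertips, keeping the brass bushes inside them upright. Only then push the upright tab on the cabinet roof sideways, to the left as seen from the robot, as far as it goes, so that the lock plate's tongues stand in front of the drawers. It is all pushing: lift or carry nothing, and leave the other things on the bench and on the cabinet where they are.

Things in the scene. Friction and masses are not known exactly. Their poses are not given: they have to be found in the camera images.
- cabinet: grey steel cabinet fixed to the bench, 170 deep (x) x 320 wide (y) x 85 high. Origin: centre of its underside. x points from its front into it (away from the robot, within 0.3 rad), y to the left seen from the robot. Two drawers, centred at y = +72.5 and -72.5, slide out of its front; closed, their faces are at x = -85, 3 proud of the frame. Two guide strips, 7 high, on the roof flank the lock plate.
- drawer_left (a joint): how far the left drawer (cabinet y = +72.5) stands open, in m: 0 is fully home, with its face 3 mm proud of the cabinet's frame; grows as it comes out towards the robot, at most 0.115. Starts 0.05 to 0.10. Friction about 1.5 N, no spring; a hard stop at 0.
- drawer_right (a joint): the same for the right drawer (cabinet y = -72.5).
- lock_plate (a joint): travel of the dark steel plate on the roof, in m, towards the cabinet's +y: 0 unlocked, 0.05 locked (hard stop). Starts 0 to 0.012. Friction about 2 N, no spring. Its two tongues, 14 wide, hang 5 mm in front of the frame, down to 63 above the bench: unlocked before the middle and right posts, locked before the drawers. Do not move it beyond 0.02 while a drawer is out.
- drawer_left_front (a point): centre of the outer face of the left drawer's front, moves with the drawer. The front is a plain upright steel plate without a handle, 111 wide, 68 high (7 to 75 above the bench; this point is 41 above it); push it along the cabinet's +x.
- drawer_right_front (a point): the same for the right drawer.
- lock_tab (a point): centre of the top edge of the lock plate's upright tab, 125 above the bench; moves with the plate. The tab is 44 long (cabinet x), 10 thick (cabinet y) and stands 38 above the cabinet's roof (the plate around it is 4 thick). Push its -y face along the cabinet's +y.
- bush_left: loose brass bush, a ring 24 across and 30 high standing on end on the floor of the left drawer (floor 11 above the bench; side walls reach 57 above the bench). Origin: centre of its underside, z its axis.
- bush_right: the same in the right drawer.
- bearing: loose steel ring bearing, 42 across, 14 high, lying on the cabinet's roof near its left end. Origin: centre of its underside.
- roller: black grooved cable roller, 72 across, 50 high, standing on the bench just left of the cabinet. Origin: centre of its underside.
- oil_can: green can, 54 across, 130 high, standing on the bench just right of the cabinet. Origin: centre of its underside.
- collar: dark steel shaft collar, 38 across, 20 high, lying on the bench in front of the cabinet, between the paths of the drawers. Origin: centre of its underside.
- screwdriver: screwdriver with a green handle lying on the bench, at the left in front. Origin: on its underside, near its middle.
- wrench: steel wrench lying on the bench, at the right in front. Origin: on its underside, near its middle.
- drill: yellow and black cordless drill, 200 high, standing on its battery at the left of the bench. Origin: centre of its underside.

How it is judged:
On the way, in this order (a step that is already met when the one before it is completed fails the run):
1. both drawers are fully home, the plate still unlocked (value of joint each of drawer_left, drawer_right below 0.004 m), for 0.2 s.
2. the lock plate is across (value of joint lock_plate above 0.044 m), for 0.2 s.
At the end, for the whole second after the job is handed in: Both drawers are open by less than 4 mm, the lock plate has travelled more than 44 mm, and both bushes stand upright (within 0.3 rad), at rest, inside the cabinet on their drawers' floors (all of step 1 and value of joint lock_plate above 0.044 m and angle between each of bush_left, bush_right's own z axis and vertical below 0.3 rad and x of bush_left in the frame of cabinet between -0.085 and 0.085 m and height (world z) of each of bush_left, bush_right below 0.025 m and linear speed of each of bush_left, bush_right below 0.02 m/s and x of bush_right in the frame of cabinet between -0.085 and 0.085 m); the robot touches nothing.
It fails at once if the lock plate is pushed beyond 20 mm while a drawer is more than 6 mm open (value of joint lock_plate above 0.02 m and value of joint any of drawer_left, drawer_right above 0.006 m).
It fails at once if a bush tips over (0.6 rad) or is lifted 25 mm (angle between any of bush_left, bush_right's own z axis and vertical above 0.6 rad or height (world z) of any of bush_left, bush_right above 0.036 m).
It fails at once if a drawer is slammed (faster than 0.5 m/s) (velocity of joint any of drawer_left, drawer_right below -0.5 m/s).
It fails at once if the fingers press on the cabinet with more than 60 N (contact force between the fingers and cabinet above 60 N).
It fails at once if another thing is moved or lifted by more than 20 mm (distance of any of bearing, roller, oil_can, collar, screwdriver, wrench, drill from where it was at the start of the episode above 0.02 m).
It also fails if it takes over 54 s, if anything falls off the work surface, if the arm or the gripper's body presses on something with over 40 N, if the wrist force passes 120 N, or if a joint passes its speed limit or range.

## Working session

There is one attempt and no reset: what is moved stays moved. The work goes in short steps, Python scripts to look and compute and a tool call to move; the robot and the scene stay as the last step left them, time stands still between calls to the robot, and variables do not carry over. Pictures are saved under pics/ and viewed, at most 10 in all, crops included, and the job is handed in when it is done.

Besides the shell and the picture viewer there is one more tool, called after "Call:" as name(argument=value, ...), one argument or row to a line, values as JSON. move_arm: Moves the arm, as the interface text tells. Scaled input: -1 to 1 covers 80 cm each way for a shift and 120 degrees each way for a turn. Its arguments: {"type":"object","properties":{"deltas":{"type":"array","items":{"type":"array","items":{"type":"array","items":{"type":"number","minimum":-1,"maximum":1}}}},"squeeze":{"type":"number"}},"required":["deltas"]}

```bash
mkdir -p pics; python3 - <<'E'
from rig import manip
import cv2
s=manip.get_state(); print(s['clock'],s['position'],s['ee_rot'],s['width'])
for n in('scene','top'):
    cv2.imwrite(f'pics/{n}0.png',manip.get_image(n)[:,:,::-1])
    print(n,manip.camera_params(n))
E
```

```text
0.0 [ 0.18552652 -0.54369618  0.23842661] [-9.24580972e-04  9.86519952e-01  1.63638406e-01 -4.50932939e-05] 0.0854114988371115
scene {'fx': 353.77541438609563, 'fy': 353.77541438609563, 'cx': 247.6753693539561, 'cy': 190.52692452089815, 'R': array([[-0.17433726,  0.98467796, -0.00397965],
       [ 0.54815005,  0.09369097, -0.83111583],
       [-0.81800858, -0.1470759 , -0.5560851 ]]), 't': array([ 0.03531468, -0.18855958,  1.56332465])}
top {'fx': 411.0573126276385, 'fy': 411.0573126276385, 'cx': 251.5080981638397, 'cy': 190.9719968387277, 'R': array([[-2.88593279e-02, -9.99568825e-01, -5.41332881e-03],
       [-9.78314606e-01,  2.93560736e-02, -2.05033540e-01],
       [ 2.05104048e-01, -6.21191510e-04, -9.78739977e-01]]), 't': array([0.06768239, 0.52288907, 1.18682941])}
```

View pics/top0.png

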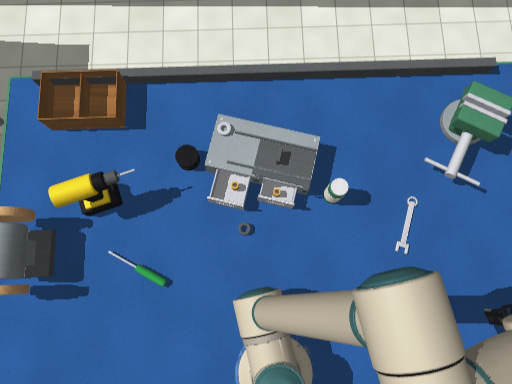

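View pics/scene0.png

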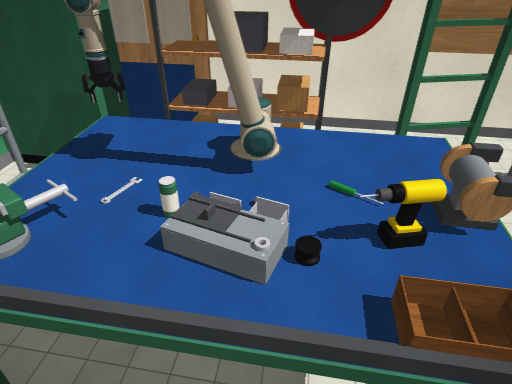

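The top view shows the cabinet around (262,150), rotated by about 10°. The left drawer front is near (228,204), the right one near (277,203), the tab near (284,158), and the collar at (246,229). I'll enlarge the cabinet area for corner pixels.

```bash
python3 - <<'E'
import cv2
i=cv2.imread('pics/top0.png')[105:240,170:360]
cv2.imwrite('pics/crop0.png',cv2.resize(i,None,fx=4,fy=4,interpolation=cv2.INTER_CUBIC))
E
```

```text
(no output)
```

View pics/crop0.png

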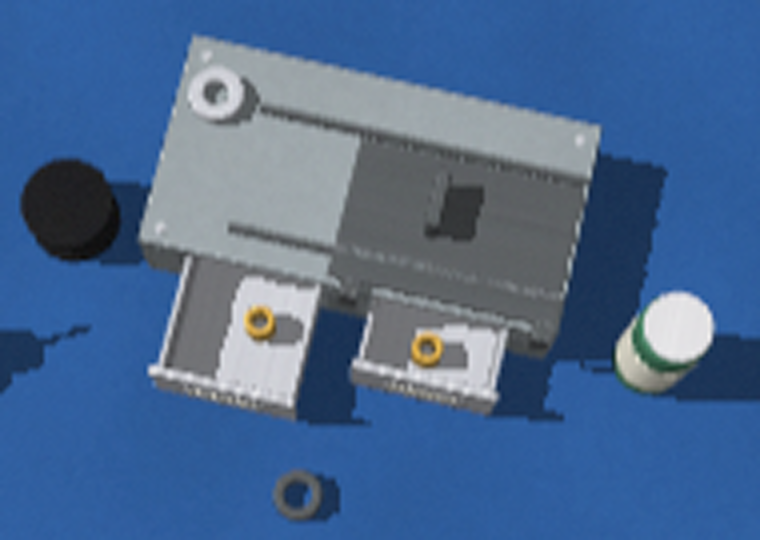

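The crop shows the roof corners at (195,37), (600,127) and (142,240). The drawer front edges run from (150,370) to (297,410) and from (352,377) to (497,407). The tab top runs from (447,175) to (432,235), and the collar is at (297,495).

```bash
cat > h.py <<'E'
import numpy as np
from rig import manip
def ray(cam,uv,z):
    c=manip.camera_params(cam);R=np.array(c['R']);t=np.array(c['t'])
    d=R.T@np.array([(uv[0]-c['cx'])/c['fx'],(uv[1]-c['cy'])/c['fy'],1]);o=-R.T@t
    return o+d*(z-o[2])/d[2]
E
python3 - <<'E'
from h import *
P=dict(BL=(195,37,.085),BR=(600,127,.085),FL=(142,240,.085),dl1=(150,372,.075),dl2=(297,412,.075),dr1=(352,379,.075),dr2=(497,409,.075),tabb=(447,176,.125),tabf=(434,235,.125),collar=(297,493,.02),bl=(259,322,.041),br=(426,348,.041),bear=(216,93,.099),can=(678,328,.13))
W={}
for k,(u,v,z) in P.items():
    W[k]=ray('top',(170+(u-1.5)/4,105+(v-1.5)/4),z)
yd=W['BL']-W['BR'];xd=W['BL']-W['FL'];print(np.linalg.norm(yd),np.linalg.norm(xd))
th=np.arctan2(-yd[0],yd[1]);th2=np.arctan2(xd[1],xd[0]);print('th',th,th2)
ex=np.array([np.cos(th),np.sin(th),0]);ey=np.array([-ex[1],ex[0],0])
c=(W['BL']+W['BR'])/2-.085*ex;print('c',c)
for k,w in W.items():print(k,w.round(4),'cab',((w-c)@ex).round(4),((w-c)@ey).round(4))
E
```

```text
0.3161598092681283 0.1652177403008158
th -0.2620783332717756 -0.2541691620748436
c [0.63957116 0.01617595 0.085     ]
BL [0.7626 0.1468 0.085 ] cab 0.085 0.1581
BR [ 0.6807 -0.1585  0.085 ] cab 0.085 -0.1581
FL [0.6027 0.1884 0.085 ] cab -0.0802 0.1568
dl1 [0.5042 0.1842 0.075 ] cab -0.1743 0.1272
dl2 [0.4709 0.0762 0.075 ] cab -0.1784 0.0143
dr1 [0.4944 0.0349 0.075 ] cab -0.1451 -0.0195
dr2 [ 0.4688 -0.071   0.075 ] cab -0.1424 -0.1284
tabb [ 0.6329 -0.0381  0.125 ] cab 0.0076 -0.0541
tabf [ 0.5888 -0.0267  0.125 ] cab -0.0379 -0.0546
collar [0.4177 0.0788 0.02  ] cab -0.2305 0.003
bl [0.5473 0.1042 0.041 ] cab -0.1119 0.0611
br [ 0.5232 -0.0227  0.041 ] cab -0.1023 -0.0678
bear [0.7115 0.1305 0.099 ] cab 0.0399 0.1291
can [ 0.5139 -0.1963  0.13  ] cab -0.0663 -0.2378
```

```bash
cat >> h.py <<'E'
from scipy.spatial.transform import Rotation as Ro
TH=-.259;EX=np.array([np.cos(TH),np.sin(TH),0]);EY=np.array([-EX[1],EX[0],0]);C=np.array([.641,.0157,0])
def cab(w): return np.array([(w-C)@EX,(w-C)@EY,w[2]])
def plan(pts):
    s=manip.get_state();p=np.array(s['position']);q=s['ee_rot'];R=Ro.from_quat([q[1],q[2],q[3],q[0]])
    x=R.apply([1,0,0]);print('t',s['clock'],'cab',cab(p).round(4),'F',np.round(s['contact_force'],1),'twist',round(((np.arctan2(x[1],x[0])-TH)/np.radians(120)),4))
    for a in pts: 
        w=C+EX*a[0]+EY*a[1]; w[2]=a[2]; print(a,(R.inv().apply(w-p)/.8).round(4))
E
python3 -c "
from h import *
plan([(-.225,.0725,.2)])"
```

```text
t 0.1 cab [-0.297  -0.6574  0.2385] F [-0.3 -0.2 -0.5] twist 0.2807
(-0.225, 0.0725, 0.2) [ 0.5808 -0.7093  0.0495]
```

Call:
move_arm(
  deltas=[
    [[0.58,-0.71,0.05,0.28,1],[0.58,-0.71,0.05,0.28,1],[0.58,-0.71,0.05,0.28,1],[0.58,-0.71,0.05,0.28,1],[0.58,-0.71,0.05,0.28,1],[0.58,-0.71,0.05,0.28,1],[0.58,-0.71,0.05,0.28,1],[0.58,-0.71,0.05,0.28,1],[0.58,-0.71,0.05,0.28,1],[0.58,-0.71,0.05,0.28,1],[0.58,-0.71,0.05,0.28,1],[0.58,-0.71,0.05,0.28,1]],
  ],
  squeeze=20,
)

```text
clock: 1.3
position: [0.3946, 0.0194, 0.2065]
ee_rot: [0.0, 0.992, -0.128, 0.0]
contact_force: [1.6, -0.3, -0.5]
width: 0.0001
gripper_force: 0.0
```

```bash
python3 -c "
from h import *
plan([(-.225,.0725,.2)])"
```

```text
t 1.3 cab [-0.2391 -0.0596  0.2065] F [ 1.6 -0.3 -0.5] twist 0.0007
(-0.225, 0.0725, 0.2) [ 0.0179 -0.1651  0.0081]
```

Call:
move_arm(
  deltas=[
    [[0.018,-0.165,0.008,0,1],[0.018,-0.165,0.008,0,1],[0.018,-0.165,0.008,0,1],[0.018,-0.165,0.008,0,1],[0.018,-0.165,0.008,0,1],[0.018,-0.165,0.008,0,1]],
  ],
)

```text
clock: 1.9
position: [0.4414, 0.1403, 0.1999]
ee_rot: [0.001, 0.992, -0.129, -0.001]
contact_force: [-0.5, -0.3, -0.5]
width: -0.0002
gripper_force: 0.0
```

```bash
python3 - <<'E'
from h import *
import cv2
plan([(-.225,.0725,.053)])
cv2.imwrite('pics/w1.png',manip.get_image('wrist')[:,:,::-1])
cv2.imwrite('pics/top1.png',manip.get_image('top')[:,:,::-1])
c=manip.camera_params('wrist');print(c)
# predicted pixels of drawer corners
s=manip.get_state();q=s['ee_rot'];R=Ro.from_quat([q[1],q[2],q[3],q[0]])
T=np.linalg.inv(c['tool_from_camera'])
for n,a in dict(dl1=(-.177,.128,.075),dl2=(-.177,.017,.075),dr1=(-.146,-.017,.075),tabf=(-.038,-.0545,.125),tabb=(.007,-.0545,.125),collar=(-.2305,.003,.02)).items():
    w=C+EX*a[0]+EY*a[1];w[2]=a[2]
    k=T[:3,:3]@R.inv().apply(w-s['position'])+T[:3,3];print(n,c['fx']*k[0]/k[2]+c['cx'],c['fy']*k[1]/k[2]+c['cy'])
E
```

```text
t 1.9 cab [-0.2249  0.0693  0.1999] F [-0.5 -0.3 -0.5] twist 0.0004
(-0.225, 0.0725, 0.053) [ 0.     -0.0042  0.1836]
{'fx': 294.2984796709458, 'fy': 294.2984796709458, 'cx': 254.91438734139427, 'cy': 185.28655548312585, 'tool_from_camera': array([[ 6.10975793e-04, -9.45467979e-01, -3.25714486e-01,
         8.50147430e-02],
       [ 9.99999696e-01,  4.19906673e-04,  6.56916727e-04,
         1.17925312e-03],
       [-4.84324044e-04, -3.25714789e-01,  9.45467949e-01,
        -1.35259631e-01],
       [ 0.00000000e+00,  0.00000000e+00,  0.00000000e+00,
         1.00000000e+00]])}
dl1 186.2510041463178 129.0144545804552
dl2 312.62585043284963 129.0156969543391
dr1 355.2370654213705 92.01759108932168
tabf 471.60548057745314 -106.362998668075
tabb 492.60315641244466 -217.30162266247257
collar 312.91001615781806 170.23175301345486
```

View pics/w1.png

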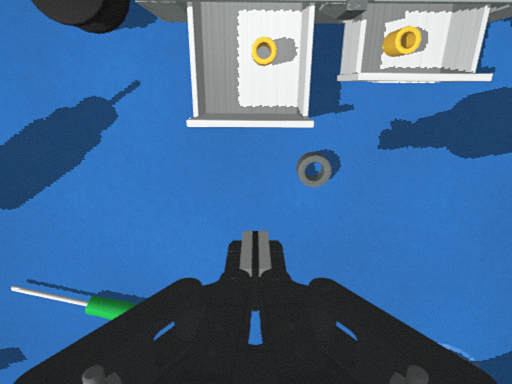

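The wrist view confirms the left drawer front edge, running (188..314, 124), where I predicted it. The collar is at (314,170), clear of the path. Descending and pushing.

Call:
move_arm(
  deltas=[
    [[0,-0.004,0.06,0,1],[0,-0.004,0.12,0,1],[0,-0.004,0.18,0,1],[0,-0.004,0.183,0,1],[0.02,-0.004,0.183,0,1],[0.04,-0.004,0.183,0,1],[0.05,-0.004,0.183,0,1],[0.06,-0.004,0.183,0,1],[0.07,-0.004,0.183,0,1],[0.08,-0.004,0.183,0,1],[0.09,-0.004,0.183,0,1],[0.1,-0.004,0.183,0,1]],
  ],
)

```text
clock: 3.2
position: [0.5206, 0.1238, 0.0538]
ee_rot: [0.0, 0.992, -0.128, -0.0]
contact_force: [-1.1, -0.3, 0.9]
width: 0.0
gripper_force: 1.0
```

```bash
python3 -c "
from h import *
plan([(-.1,.0725,.053)])"
```

```text
t 3.2 cab [-0.144   0.0737  0.0538] F [-1.1 -0.3  0.9] twist 0.0008
(-0.1, 0.0725, 0.053) [0.055  0.0015 0.001 ]
```

Call:
move_arm(
  deltas=[
    [[0.006,0,0,0,1],[0.012,0,0,0,1],[0.018,0,0,0,1],[0.024,0,0,0,1],[0.03,0,0,0,1],[0.034,0,0,0,1],[0.038,0,0,0,1],[0.042,0,0,0,1],[0.044,0,0,0,1],[0.046,0,0,0,1]],
  ],
)

```text
clock: 4.2
position: [0.5559, 0.1145, 0.0537]
ee_rot: [0.0, 0.992, -0.128, -0.0]
contact_force: [-0.9, -0.8, 1.1]
width: 0.0003
gripper_force: 0.8
```

```bash
python3 -c "
from h import *
plan([(-.1,.0725,.053)])"
```

```text
t 4.2 cab [-0.1076  0.0737  0.0537] F [-0.9 -0.8  1.1] twist 0.0007
(-0.1, 0.0725, 0.053) [0.0094 0.0015 0.0009]
```

Edging in, 1.6 mm per row, watching for the stop.

Call:
move_arm(
  deltas=[
    [[0.002,0,0,0,1],[0.004,0,0,0,1],[0.006,0,0,0,1],[0.008,0,0,0,1],[0.009,0,0,0,1],[0.009,0,0,0,1]],
  ],
)

```text
clock: 4.8
position: [0.5633, 0.1128, 0.0539]
ee_rot: [-0.0, 0.992, -0.129, 0.0]
contact_force: [-1.1, -0.1, -0.8]
width: -0.0002
gripper_force: 0.5
```

Call:
move_arm(
  deltas=[
    [[0.001,0,0,0,1],[0.002,0,0,0,1],[0.002,0,0,0,1]],
  ],
)

```text
clock: 5.1
position: [0.5646, 0.1124, 0.0538]
ee_rot: [-0.0, 0.992, -0.128, 0.0]
contact_force: [-0.8, -0.5, -0.6]
width: -0.0
gripper_force: 0.6
```

Call:
move_arm(
  deltas=[
    [[0.001,0,0,0,1],[0.002,0,0,0,1],[0.003,0,0,0,1],[0.003,0,0,0,1]],
  ],
)

```text
clock: 5.5
position: [0.567, 0.1118, 0.0538]
ee_rot: [-0.0, 0.992, -0.128, 0.0]
contact_force: [-1.2, 0.9, -0.0]
width: 0.0001
gripper_force: 0.6
```

Call:
move_arm(
  deltas=[
    [[0.001,0,0,0,1],[0.002,0,0,0,1],[0.003,0,0,0,1],[0.003,0,0,0,1]],
  ],
)

```text
clock: 5.9
position: [0.567, 0.1117, 0.0538]
ee_rot: [-0.0, 0.992, -0.129, -0.002]
contact_force: [-7.0, 3.3, 4.4]
width: 0.0002
gripper_force: 3.3
```

```bash
python3 -c "
from h import *
plan([(-.195,.0725,.053),(-.195,-.0735,.053),(-.11,-.0735,.053)])"
```

```text
t 5.9 cab [-0.0961  0.0739  0.0538] F [-7.   3.3  4.4] twist 0.0005
(-0.195, 0.0725, 0.053) [-0.1236  0.0016  0.0016]
(-0.195, -0.0735, 0.053) [-0.1238  0.1841  0.0016]
(-0.11, -0.0735, 0.053) [-0.0175  0.1842  0.0012]
```

Call:
move_arm(
  deltas=[
    [[-0.05,0,0,0,1],[-0.1,0,0,0,1],[-0.124,0.03,0,0,1],[-0.124,0.08,0,0,1],[-0.124,0.13,0,0,1],[-0.124,0.18,0,0,1],[-0.124,0.184,0,0,1],[-0.11,0.184,0,0,1],[-0.1,0.184,0,0,1],[-0.09,0.184,0,0,1],[-0.08,0.184,0,0,1],[-0.072,0.184,0,0,1]],
  ],
)

```text
clock: 7.1
position: [0.4772, -0.016, 0.0537]
ee_rot: [0.0, 0.992, -0.128, 0.0]
contact_force: [-0.1, -0.0, -0.4]
width: -0.0001
gripper_force: 0.0
```

Call:
move_arm(
  deltas=[
    [[0.007,0,0,0,1],[0.014,0,0,0,1],[0.021,0,0,0,1],[0.028,0,0,0,1],[0.035,0,0,0,1],[0.042,0,0,0,1],[0.048,0,0,0,1],[0.053,0,0,0,1],[0.057,0,0,0,1],[0.061,0,0,0,1],[0.064,0,0,0,1],[0.066,0,0,0,1]],
  ],
)

```text
clock: 8.3
position: [0.5271, -0.0302, 0.0538]
ee_rot: [0.0, 0.992, -0.128, 0.0]
contact_force: [-2.1, -0.3, -1.3]
width: 0.0001
gripper_force: 0.8
```

```bash
python3 -c "
from h import *
plan([(-.0955,-.0735,.053)])"
```

```text
t 8.3 cab [-0.0983 -0.0736  0.0538] F [-2.1 -0.3 -1.3] twist 0.0007
(-0.0955, -0.0735, 0.053) [ 0.0035 -0.0001  0.001 ]
```

Call:
move_arm(
  deltas=[
    [[0.001,0,0,0,1],[0.002,0,0,0,1],[0.003,0,0,0,1],[0.004,0,0,0,1],[0.004,0,0,0,1]],
  ],
)

```text
clock: 8.8
position: [0.5284, -0.0306, 0.0539]
ee_rot: [0.0, 0.992, -0.128, -0.002]
contact_force: [-5.4, 0.2, 3.7]
width: -0.0
gripper_force: 2.7
```

Call:
move_arm(
  deltas=[
    [[0.001,0,0,0,1],[0.002,0,0,0,1],[0.002,0,0,0,1]],
  ],
)

```text
clock: 9.1
position: [0.5283, -0.0305, 0.0539]
ee_rot: [-0.0, 0.992, -0.128, -0.003]
contact_force: [-8.2, 1.1, 6.8]
width: -0.0001
gripper_force: 4.2
```

Call:
move_arm(
  deltas=[
    [[-0.03,0,0,0,1],[-0.05,0,-0.06,0,1],[-0.05,0,-0.12,0,1],[-0.05,0.03,-0.18,0,1],[-0.05,0.03,-0.22,0,1],[-0.05,0.03,-0.22,0,1],[-0.05,0.03,-0.22,0,1]],
  ],
)

```text
clock: 9.8
position: [0.488, -0.0444, 0.2311]
ee_rot: [0.0, 0.992, -0.129, 0.002]
contact_force: [0.3, -0.1, -0.6]
width: -0.0001
gripper_force: 0.0
```

```bash
python3 - <<'E'
from h import *
import cv2
s=manip.get_state();print(s['position'],s['ee_rot'])
cv2.imwrite('pics/w2.png',manip.get_image('wrist')[:,:,::-1])
t=manip.get_image('top')[:,:,::-1]
cv2.imwrite('pics/top2.png',t)
plan([])
E
```

```text
[ 0.48799268 -0.04443253  0.23109492] [ 8.83135099e-05  9.91696981e-01 -1.28574381e-01  2.39123648e-03]
t 9.9 cab [-0.1341 -0.0973  0.2288] F [ 0.1 -0.5 -0.2] twist 0.0007
```

View pics/w2.png

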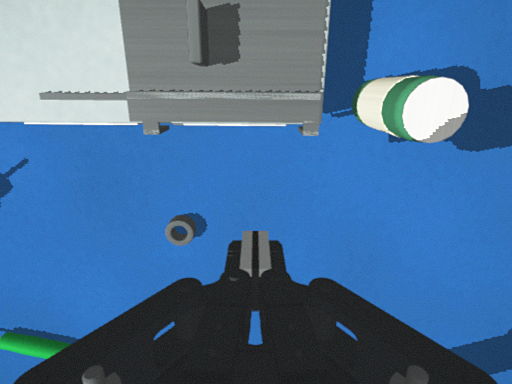

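The wrist view shows both drawers closed, with only a thin white line at row 124. The tongues are at columns 155 and 311, in front of the posts. The tab's front end is at about (189..208, 60), the oil can at (435,108).

```bash
python3 - <<'E'
from h import *
c=manip.camera_params('wrist');T=np.array(c['tool_from_camera'])
p=np.array([.488,-.0444,.2295]);R=Ro.from_quat([.9917,-.1286,.001,0])
o=p+R.apply(T[:3,3])
for n,u,v,z in [('tab L',189,62,.125),('tab R',201,60,.125),('tabRbase',208,64,.089),('tongueR',311,130,.085),('tongueL',155,130,.085),('plate R edge',328,20,.089),('can',435,108,.13)]:
    d=R.apply(T[:3,:3]@np.array([(u-c['cx'])/c['fx'],(v-c['cy'])/c['fy'],1]));print(n,cab(o+d*(z-o[2])/d[2]).round(4))
plan([(-.015,-.09,.2295),(-.015,-.09,.118)])
E
```

```text
tab L [-0.0318 -0.0488  0.125 ]
tab R [-0.0304 -0.0579  0.125 ]
tabRbase [-0.0309 -0.0577  0.089 ]
tongueR [-0.0883 -0.1515  0.085 ]
tongueL [-0.0885 -0.0042  0.085 ]
plate R edge [ 0.0031 -0.1591  0.089 ]
can [-0.0647 -0.2379  0.13  ]
t 9.9 cab [-0.1341 -0.0973  0.2288] F [ 0.1 -0.5 -0.2] twist 0.0007
(-0.015, -0.09, 0.2295) [ 0.1489 -0.0089 -0.001 ]
(-0.015, -0.09, 0.118) [ 0.1491 -0.0088  0.1384]
```

Call:
move_arm(
  deltas=[
    [[0.06,0.001,0,0,1],[0.12,0.001,0,0,1],[0.155,0.001,0,0,1],[0.155,0.001,0,0,1],[0.155,0.001,0.06,0,1],[0.155,0.001,0.11,0,1],[0.155,0.001,0.14,0,1],[0.155,0.001,0.15,0,1],[0.155,0.001,0.15,0,1]],
  ],
)

```text
clock: 10.8
position: [0.6048, -0.076, 0.108]
ee_rot: [-0.0, 0.992, -0.128, -0.002]
contact_force: [-0.2, 0.4, 0.2]
width: -0.0003
gripper_force: 0.0
```

```bash
python3 -c "
from h import *
plan([(-.01,-.0725,.108),(-.01,-.0245,.108)])"
```

```text
t 10.8 cab [-0.0115 -0.0979  0.108 ] F [-0.2  0.4  0.2] twist 0.0008
(-0.01, -0.0725, 0.108) [ 0.0019 -0.0318  0.    ]
(-0.01, -0.0245, 0.108) [ 0.002  -0.0918  0.    ]
```

Call:
move_arm(
  deltas=[
    [[0,-0.01,0,0,1],[0,-0.02,0,0,1],[0,-0.03,0,0,1],[0,-0.037,0,0,1],[0,-0.044,0,0,1],[0,-0.051,0,0,1],[0,-0.058,0,0,1],[0,-0.065,0,0,1],[0,-0.071,0,0,1],[0,-0.075,0,0,1],[0,-0.078,0,0,1],[0,-0.08,0,0,1]],
  ],
)

```text
clock: 12.0
position: [0.6229, -0.0146, 0.1097]
ee_rot: [0.0, 0.992, -0.128, 0.0]
contact_force: [0.6, -2.7, 1.0]
width: 0.0004
gripper_force: 1.1
```

Call:
move_arm(
  deltas=[
    [[0,-0.002,0,0,1],[0,-0.004,0,0,1],[0,-0.006,0,0,1],[0,-0.006,0,0,1]],
  ],
)

```text
clock: 12.4
position: [0.6238, -0.0098, 0.1097]
ee_rot: [-0.0, 0.992, -0.128, -0.0]
contact_force: [0.8, -1.3, 0.1]
width: -0.0003
gripper_force: 0.6
```

```bash
python3 -c "
from h import *
plan([(-.01,-.0245,.108)])"
```

```text
t 12.4 cab [-0.0101 -0.029   0.1097] F [ 0.8 -1.3  0.1] twist 0.0006
(-0.01, -0.0245, 0.108) [ 0.0001 -0.0056  0.0021]
```

Call:
move_arm(
  deltas=[
    [[0,-0.002,0,0,1],[0,-0.004,0,0,1],[0,-0.005,0,0,1],[0,-0.005,0,0,1]],
  ],
)

```text
clock: 12.8
position: [0.6248, -0.006, 0.1097]
ee_rot: [-0.0, 0.992, -0.128, -0.0]
contact_force: [0.1, -0.9, -0.1]
width: -0.0001
gripper_force: 0.7
```

Call:
move_arm(
  deltas=[
    [[0,-0.002,0,0,1],[0,-0.003,0,0,1],[0,-0.003,0,0,1]],
  ],
)

```text
clock: 13.1
position: [0.6252, -0.0046, 0.1097]
ee_rot: [0.001, 0.992, -0.128, -0.0]
contact_force: [-0.3, -5.1, -0.5]
width: -0.0001
gripper_force: 2.5
```

Call:
move_arm(
  deltas=[
    [[0,-0.001,0,0,1],[0,-0.002,0,0,1],[0,-0.002,0,0,1]],
  ],
)

```text
clock: 13.4
position: [0.6252, -0.0046, 0.1097]
ee_rot: [0.002, 0.992, -0.128, -0.001]
contact_force: [-1.0, -9.6, 0.3]
width: 0.0004
gripper_force: 4.4
```

At the stop. Backing off, rising and checking.

Call:
move_arm(
  deltas=[
    [[0,0.02,0,0,1],[0,0.03,0,0,1],[0,0.03,-0.06,0,1],[0,0.03,-0.12,0,1],[-0.06,0.04,-0.15,0,1],[-0.12,0.05,-0.15,0,1],[-0.155,0.05,-0.15,0,1],[-0.155,0.05,-0.15,0,1],[-0.155,0.05,-0.15,0,1]],
  ],
)

```text
clock: 14.3
position: [0.4958, -0.0091, 0.2304]
ee_rot: [-0.0, 0.992, -0.129, 0.001]
contact_force: [0.5, -0.7, 0.5]
width: 0.0
gripper_force: 0.0
```

```bash
python3 - <<'E'
from h import *
import cv2
plan([])
w=manip.get_image('wrist')[:,:,::-1]; t=manip.get_image('top')[100:250,150:360,::-1]
o=np.zeros((384,512+538,3),np.uint8);o[:,:512]=w;o[:,512:]=cv2.resize(t,(538,384))
cv2.imwrite('pics/fin.png',cv2.resize(o,(800,292),interpolation=cv2.INTER_AREA))
E
```

```text
t 14.3 cab [-0.134  -0.0612  0.2304] F [ 0.5 -0.7  0.5] twist 0.0005
```

View pics/fin.png

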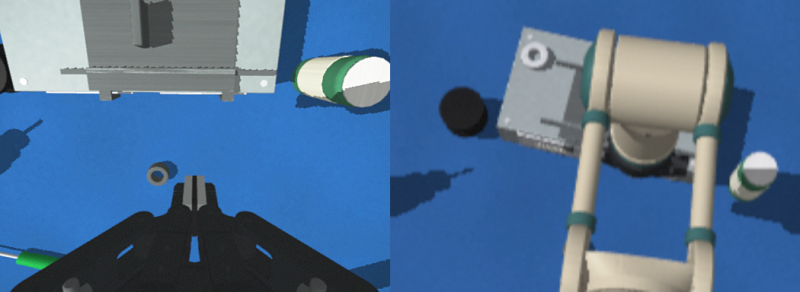

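The plate is across: the tongues at (107,96) and (227,96) have shifted about 50 mm and now stand in front of the closed drawers. The other things haven't moved.

```bash
python3 -c "
from rig import manip
print(manip.sign_off())"
```

```text
the job is handed in; nothing more can be done
None
```

I pushed both drawers home to their stops, then the lock plate about 50 mm left to its stop, and handed the job in at about 14 s. No verdict came back, and the bushes could not be seen once the drawers were shut.

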